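# Find the lid that snaps onto the garlic tub

## Task

Close the blue-green tub that holds the garlic. Three red-orange lids look alike but only one fits: try them on until you find the one that snaps down over the rim, and press it fully home. Leave the lids that do not fit lying flat, knob up, on the worktop, and do not disturb the tomato, the steel cup or the steel glass.

Things in the scene. Friction and masses are not known exactly. Their poses are not given: they have to be found in the camera images.
- tub: Blue-green round open tub that stands firmly (it cannot move) on the worktop: 88 mm across, 85 mm high, the top 5 mm of the rim tapering to 83 mm as a lead-in. A garlic bulb lies in it, below the rim. Origin: centre of its underside, z up. Three small sprung catches stand 4 mm out of the wall, 9 mm below the rim top.
- tub_rim (a point): Centre of the tub's mouth, level with the rim top (85 mm above the tub's underside). A wrong lid stays on top of the rim, its underside within about 4 mm of this level, however it is pressed.
- tub_seat (a point): Where the origin of the right lid lies when snapped home: on the tub's axis, 67 mm above its underside. The right lid goes on at any yaw, central within about 3 mm; it first stops on the catches some 13 mm above this, then a straight push of about 6 to 15 N snaps it down.
- lid_a: Red-orange round lid, 104 mm across, 70 g. Origin: centre of its underside (skirt's bottom edge), z up. Skirt 18 mm deep, flat top at z = 22 mm; on it a central round knob, 32 mm across, from z = 22 to 50 mm. The three lids look the same; only the opening inside the skirt differs, and it is not known which one fits.
- lid_b: Red-orange round lid, 104 mm across, 70 g. Origin: centre of its underside (skirt's bottom edge), z up. Skirt 18 mm deep, flat top at z = 22 mm; on it a central round knob, 32 mm across, from z = 22 to 50 mm. The three lids look the same; only the opening inside the skirt differs, and it is not known which one fits.
- lid_c: Red-orange round lid, 104 mm across, 70 g. Origin: centre of its underside (skirt's bottom edge), z up. Skirt 18 mm deep, flat top at z = 22 mm; on it a central round knob, 32 mm across, from z = 22 to 50 mm. The three lids look the same; only the opening inside the skirt differs, and it is not known which one fits.
- tomato: Red tomato, 68 mm across, 71 mm high, a bystander. Origin: centre of its underside.
- steel_cup: Small open steel cup, 70 mm across, 62 mm high, a bystander. Origin: centre of its underside.
- steel_glass: Steel drinking glass, 80 mm across, 99 mm high, a bystander. Origin: centre of its underside.

How it is judged:
At the end, for the whole second after the job is handed in: One lid is snapped down on the tub: its underside 60 to 69.5 mm above the tub's underside, central within 4 mm, level within 0.05 rad. The other two lids lie flat on the worktop, knob up (within 8 mm in height and 0.1 rad). All lids are at rest (((z of lid_a in the frame of tub between 0.06 and 0.0695 m and horizontal distance between lid_a and tub below 0.004 m and angle between the z axis of lid_a and the z axis of tub, either way round below 0.05 rad and angle between lid_a's own z axis and vertical below 0.05 rad and height (world z) of lid_b between -0.008 and 0.008 m and angle between each of lid_b, lid_c's own z axis and vertical below 0.1 rad and height (world z) of lid_c between -0.008 and 0.008 m) or (z of lid_b in the frame of tub between 0.06 and 0.0695 m and horizontal distance between lid_b and tub below 0.004 m and angle between the z axis of lid_b and the z axis of tub, either way round below 0.05 rad and angle between lid_b's own z axis and vertical below 0.05 rad and height (world z) of lid_a between -0.008 and 0.008 m and angle between each of lid_a, lid_c's own z axis and vertical below 0.1 rad and height (world z) of lid_c between -0.008 and 0.008 m) or (z of lid_c in the frame of tub between 0.06 and 0.0695 m and horizontal distance between lid_c and tub below 0.004 m and angle between the z axis of lid_c and the z axis of tub, either way round below 0.05 rad and angle between lid_c's own z axis and vertical below 0.05 rad and height (world z) of lid_a between -0.008 and 0.008 m and angle between each of lid_a, lid_b's own z axis and vertical below 0.1 rad and height (world z) of lid_b between -0.008 and 0.008 m)) and linear speed of each of lid_a, lid_b, lid_c below 0.02 m/s); the robot touches nothing.
It fails at once if the tomato is pushed more than 30 mm from its place (distance of tomato from where it was at the start of the episode above 0.03 m).
It fails at once if the steel cup is pushed more than 30 mm from its place (distance of steel_cup from where it was at the start of the episode above 0.03 m).
It fails at once if the steel glass is pushed more than 30 mm from its place (distance of steel_glass from where it was at the start of the episode above 0.03 m).
It also fails if it takes over 72 s, if anything falls off the work surface, if the arm or the gripper's body presses on something with over 40 N, if the wrist force passes 120 N, or if a joint passes its speed limit or range.

## Robot

A 6-joint arm with a two-finger parallel gripper is mounted at the origin on a cart in front of the work surface, level with it; the furniture and walls round the work are solid. World frame = base frame: x ahead of the robot, y to its left, z up, the work surface at z = 0. Lengths are in m, angles in rad, forces in N, time in s.
With the tool pointing down it reaches from about 0.325 to 0.9 m from the base axis. Payload 6.1 kg.
Tool frame: the origin (TCP) lies between the finger pads; the fingertips stand 11 mm ahead of it and the grasp point (between the pads) lies 8 mm behind it (ctrl.finger_overhang is the distance from the TCP to the fingertips, in m); z points along the fingers, x is the direction in which the jaws open and shut, and the axes are right-handed (so a half turn about z gives the same grasp; the last joint's range is limited). The gripper opens to 87 mm and grips with 3 to 60 N. Pads are 19 mm wide; open, the fingers measure 117 mm over their backs; the gripper's body (75 mm by 190 mm) begins 51 mm behind the grasp point.
Start: joints at [-1.279, 0.22, 1.526, -0, 1.395, -0.126], TCP at [0.254, -0.571, 0.234] pointing down, gripper open.
Joint ranges: [-2.98, 2.98], [-0.91, 2.08], [0.09, 2.57], [-1.24, 4.39], [0.2, 2.65], [-2.68, 2.68]. Speed limits (rad/s): [2.57, 2.57, 3.01, 3.14, 3.14, 3.14].

## Interface

Orientations are given as a rotation vector (axis times angle).
In Python, from cell import ctrl gives the robot as it stands.
- The arm moves only by the tool step_arm, never from a script. Its argument "increments" is a list of rows, each an object with "claw": the opening, from 0 (shut) to 1 (fully open); "dp": the shift along the world's x, y, z in units of 0.4 m (1.0 is 0.4 m), a list of three; "roll": the turn about the world's z in units of pi/2 rad (1.0 is pi/2 rad). A call has 1 to 10 rows; each row is the pose to reach, as a shift and turn from the pose commanded when the call began; what a row does not reach only later rows make up. A row lasts 1/10 s, in which the tool goes at most 50 mm and 8.59 degrees, less where a joint would pass 70% of its speed; a pose out of reach is approached as far as the arm can. A call with a number of a shift or a turn outside -1 to 1 is refused whole. A call with a gripper value outside its range is refused whole. The fingers move at their own pace and stop on an object; the grip force is fixed at half the most. Time passes only in rows, so rows that repeat a pose let the fingers close. It gives the time, the measured TCP pose, the force and the opening at its end, in the units of the state.
- ctrl.read_state(): the state, without advancing time (a new reading comes with each control period).
- ctrl.snapshot(name): name is "side" or "top"; returns the picture (420x560x3 uint8, red, green, blue); there is no depth.
- ctrl.calibration(name): a dict with "vfov" (degrees; the focal length in pixels is half the picture's height over the tangent of half this angle, whatever the lens; pixels are square), "cx", "cy" (the principal point, pixels), "R" (3x3) and "t" (3): a world point X has camera coordinates R X + t. Camera axes: x right, y down, z forward; pixel columns grow to the right and rows downward; lengths in m; the calibration is good to about 2 mm. A picture is of the moment at which its call begins. calibration takes no time and is no camera call.
- ctrl.sign_off(): hands the job in, once; it reports no verdict.
The state is a dict: "clock": time; "joints": joint angles; "qvel": joint speeds; "effort": joint torques, N m; "ee_pos": TCP position; "tcp_rot": TCP orientation; "wrist_force": force on the tool from outside, world axes, zero at the start; "ft_torque": the same for the moment, N m; "gripper_width": finger opening in m.
Only numpy, scipy, OpenCV 4.12 (cv2) and the standard library are available. Lean on these libraries where they do the work, as an engineer would, in place of code of your own. Each camera call takes 0.05 s, during which the arm holds its last target.

## Working session

There is one attempt and no reset: what is moved stays moved. The work goes in short steps, Python scripts to look and compute and a tool call to move; the robot and the scene stay as the last step left them, time stands still between calls to the robot, and variables do not carry over. Pictures are saved under pics/ and viewed, and the job is handed in when it is done.

Besides the shell and the picture viewer there is one more tool, called as a command line: name --argument value ..., lists and objects as JSON in quotes. step_arm: Moves the arm, as the interface text tells. Its arguments: {"type":"object","properties":{"increments":{"type":"array"}},"required":["increments"]}

```bash
ls; mkdir -p pics; python3 - <<'E'
from cell import ctrl
import cv2
for n in ("side","top"):
    im=ctrl.snapshot(n); cv2.imwrite(f"pics/{n}0.png",im[:,:,::-1])
    c=ctrl.calibration(n); print(n,c)
s=ctrl.read_state()
print(s, ctrl.finger_overhang)
E
```

```text
pics
side {'vfov': 45.753391758877, 'cx': 272.2065919408123, 'cy': 211.3912250966225, 'R': array([[ 0.99776844,  0.06475248,  0.01628646],
       [ 0.05266664, -0.6133227 , -0.78807455],
       [-0.04104092,  0.78717367, -0.61536433]]), 't': array([-0.57805062,  0.07648263,  0.97633077])}
top {'vfov': 43.99047763941272, 'cx': 281.6219861465357, 'cy': 206.57893567853418, 'R': array([[-0.01185269, -0.99992294,  0.00369165],
       [-0.98635483,  0.01108543, -0.16425971],
       [ 0.16420613, -0.0055882 , -0.98641022]]), 't': array([0.08741597, 0.58198697, 1.26824571])}
{'clock': 0.1, 'joints': array([-1.27911127e+00,  2.21126116e-01,  1.52752815e+00,  4.26886815e-05,
        1.39471761e+00, -1.26119221e-01]), 'qvel': array([-8.91411334e-04, -6.91583029e-05, -1.74564658e-03,  7.61453633e-04,
       -5.59727613e-04, -6.98952218e-05]), 'effort': array([ 9.28457739e-04, -4.95945668e+01, -3.88518906e+01,  7.02805957e-02,
        5.15142095e-02, -5.10688596e-05]), 'ee_pos': array([ 0.25343354, -0.57070185,  0.2325431 ]), 'tcp_rot': array([-2.63284362e+00,  1.71181490e+00,  2.08942726e-03]), 'wrist_force': array([-0.16514966, -0.30351432, -0.43362598]), 'ft_torque': array([-0.01423494,  0.0287813 , -0.00064775]), 'gripper_width': 0.08702156593422185} 0.011
```

View pics/side0.png

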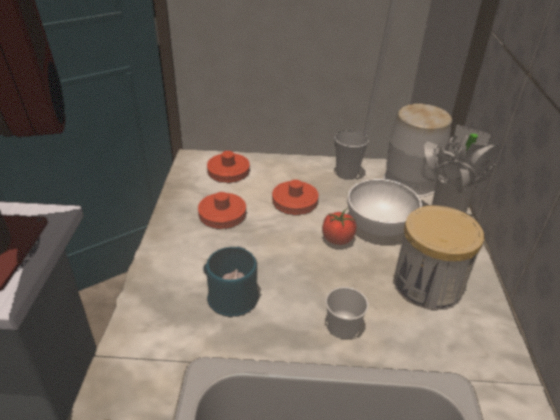

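View pics/top0.png

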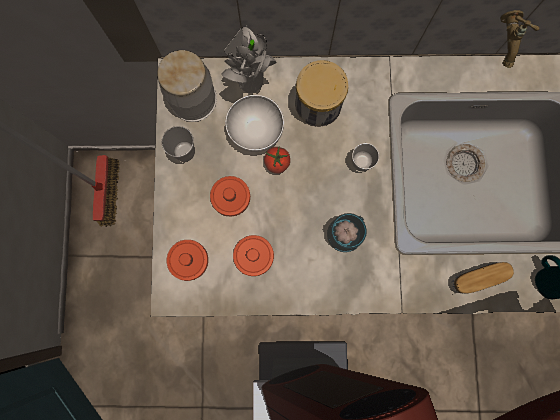

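```bash
cat > h.py <<'E'
import numpy as np, cv2
from cell import ctrl
from scipy.optimize import minimize
def K(n):
    c=ctrl.calibration(n); f=210/np.tan(np.radians(c['vfov']/2)); return c,f
def proj(n,P):
    c,f=K(n); X=np.atleast_2d(P)@np.array(c['R']).T+c['t']
    return np.c_[c['cx']+f*X[:,0]/X[:,2], c['cy']+f*X[:,1]/X[:,2]]
def back(n,uv,z):
    c,f=K(n); R=np.array(c['R']); o=-R.T@c['t']
    d=R.T@np.array([(uv[0]-c['cx'])/f,(uv[1]-c['cy'])/f,1]); return o+d*(z-o[2])/d[2]
def circ(x,y,z,r,N=48):
    a=np.linspace(0,2*np.pi,N); return np.c_[x+r*np.cos(a),y+r*np.sin(a),0*a+z]
LID=[(0,52),(18,52),(22,52),(22,16),(50,16)]
TUB=[(0,44),(80,44),(85,41.5)]
def sil(n,x,y,prof,z0=0,shape=(420,560),S=4):
    m=np.zeros((shape[0]*S,shape[1]*S),np.uint8)
    for (za,ra),(zb,rb) in zip(prof[:-1],prof[1:]):
        p=np.r_[proj(n,circ(x,y,z0+za/1e3,ra/1e3)),proj(n,circ(x,y,z0+zb/1e3,rb/1e3))]
        h=cv2.convexHull(((p+.5)*S).astype(np.float32)); cv2.fillConvexPoly(m,np.round(h).astype(np.int32),255)
    return cv2.resize(m,(shape[1],shape[0]),interpolation=cv2.INTER_AREA)/255.
def fit(n,mask,x,y,prof,z0=0):
    f=lambda p:np.abs(sil(n,p[0],p[1],prof,z0)-mask).sum()
    r=minimize(f,[x,y],method='Nelder-Mead',options=dict(initial_simplex=[[x,y],[x+.01,y],[x,y+.01]],xatol=2e-4,fatol=.1))
    return r.x,r.fun,mask.sum()
def redmask(im):
    h=cv2.cvtColor(im,cv2.COLOR_RGB2HSV); return (((h[...,0]<14)|(h[...,0]>172))&(h[...,1]>150)&(h[...,2]>90)).astype(np.uint8)
def tealmask(im):
    h=cv2.cvtColor(im,cv2.COLOR_RGB2HSV); return ((h[...,0]>80)&(h[...,0]<105)&(h[...,1]>90)).astype(np.uint8)
def comp(m,uv,box=60):
    n,l=cv2.connectedComponents(m); u,v=map(int,uv)
    w=l[max(0,v-6):v+7,max(0,u-6):u+7]; k=np.bincount(w[w>0]).argmax()
    q=(l==k).astype(np.uint8); c,_=cv2.findContours(q,cv2.RETR_EXTERNAL,cv2.CHAIN_APPROX_NONE)
    o=np.zeros_like(q); cv2.drawContours(o,c,-1,1,-1); return o.astype(float)
def big(im,n,x0,y0,x1,y1,s,name,draw=()):
    o=cv2.resize(im[y0:y1,x0:x1,::-1],None,fx=s,fy=s,interpolation=cv2.INTER_CUBIC)
    for P in draw:
        p=(proj(n,P)+.5-[x0,y0])*s; cv2.polylines(o,[np.round(p).astype(np.int32)],True,(255,255,0),1)
    cv2.imwrite(name,o)
E
python3 - <<'E'
from h import *
im={n:cv2.imread(f"pics/{n}0.png")[:,:,::-1].copy() for n in("side","top")}
lt=[(187,260),(253,256),(230,196)];ls=[(228,168),(222,212),(296,198)]
res={}
for n,ll,prof in[("top",lt,LID),("side",ls,LID)]:
    for i,uv in enumerate(ll):
        g=back(n,uv,.03); m=comp(redmask(im[n]),uv); r=fit(n,m,g[0],g[1],prof); print(n,i,g.round(3),r); res[n,i]=r[0]
T={}
for n,uv in[("top",(333,232)),("side",(232,290))]:
    g=back(n,(347,232) if n=="top" else (232,270),.085 if n=="top" else .07); m=comp(tealmask(im[n]),uv); r=fit(n,m,g[0],g[1],TUB); print(n,g,r);T[n]=r[0]
for n,b in[("top",(150,100,390,300)),("side",(180,140,390,340))]:
    d=[]
    for i in range(3):
        x,y=res[n,i]; d+=[circ(x,y,.022,.052),circ(x,y,.05,.016)]
    d+=[circ(*T[n],.085,.0415),circ(*T[n],0,.044)]
    big(im[n],n,*b,3,f"pics/ov_{n}.png",d)
print("bystanders", back("top",(277,160),.05),back("top",(365,157),.06),back("top",(179,142),.09),back("side",(350,138),.099),back("side",(346,300),.062))
E
```

```text
top 0 [0.452 0.321 0.03 ] (array([0.4542455 , 0.32438746]), np.float64(71.72549019607843), np.float64(1309.0))
top 1 [0.46  0.154 0.03 ] (array([0.46317481, 0.15528728]), np.float64(56.08627450980392), np.float64(1287.0))
top 2 [0.615 0.213 0.03 ] (array([0.61942636, 0.21549902]), np.float64(80.5372549019608), np.float64(1226.0))
side 0 [0.456 0.291 0.03 ] (array([0.4454923 , 0.35016395]), np.float64(348.6039215686274), np.float64(761.0))
side 1 [0.466 0.124 0.03 ] (array([0.45458317, 0.17849472]), np.float64(431.63529411764705), np.float64(1043.0))
side 2 [0.618 0.187 0.03 ] (array([0.61525249, 0.24098286]), np.float64(403.11764705882354), np.float64(935.0))
top [ 0.51210248 -0.07791726  0.085     ] (array([ 0.48253471, -0.04396392]), np.float64(1073.450980392157), np.float64(50.0))Traceback (most recent call last):
  File "<stdin>", line 10, in <module>
  File "h.py", line 32, in comp
    w=l[max(0,v-6):v+7,max(0,u-6):u+7]; k=np.bincount(w[w>0]).argmax()
                                          ~~~~~~~~~~~~~~~~~~~~~~~~~~^^
ValueError: attempt to get argmax of an empty sequence
```

```bash
python3 - <<'E'
from h import *
im={n:cv2.imread(f"pics/{n}0.png")[:,:,::-1].copy() for n in("side","top")}
for n,ps in[("side",[(232,295),(225,290),(232,256),(222,222),(222,211),(210,219)]),("top",[(329,232),(347,250),(347,214),(187,240)])]:
    h=cv2.cvtColor(im[n],cv2.COLOR_RGB2HSV)
    print(n,[h[v,u].tolist() for u,v in ps])
big(im["top"],"top",300,190,400,270,7,"pics/tubtop.png",[circ(.512,-.078,.085,.0415),circ(.512,-.078,.0,.044)])
big(im["side"],"side",180,140,340,330,4,"pics/sidec.png",[circ(.512,-.078,.085,.0415),circ(.512,-.078,.0,.044),circ(.463,.155,0.022,.052),circ(.463,.155,0.05,.016),circ(.454,.324,0.022,.052)])
E
```

```text
side [[90, 23, 66], [94, 26, 68], [90, 15, 69], [7, 149, 140], [6, 162, 178], [6, 165, 176]]
top [[30, 22, 47], [95, 49, 62], [95, 119, 107], [6, 183, 178]]
```

View pics/tubtop.png

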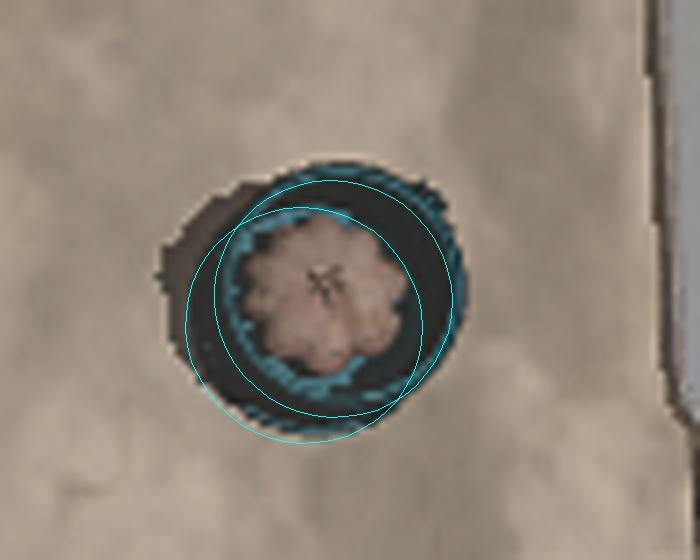

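View pics/sidec.png

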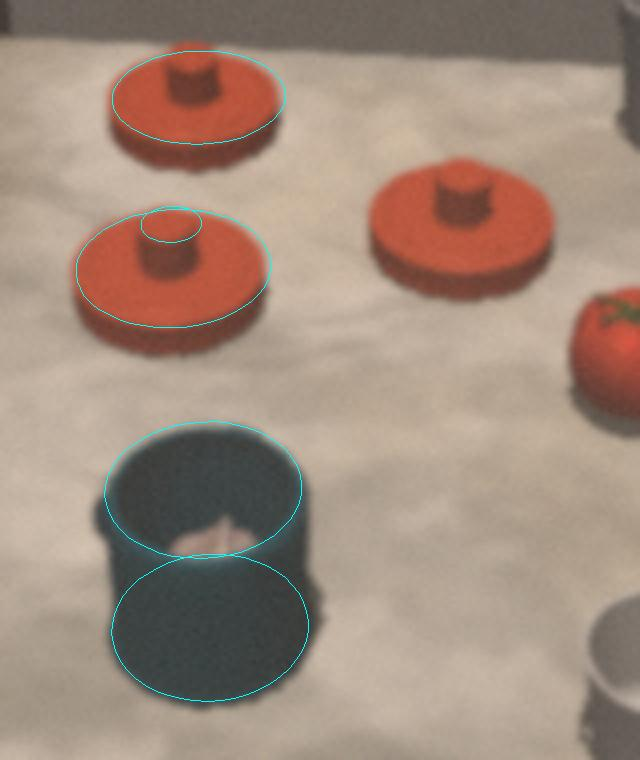

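```bash
python3 - <<'E'
from h import *
import h
im={n:cv2.imread(f"pics/{n}0.png")[:,:,::-1].copy() for n in("side","top")}
def rm(im):
    q=cv2.cvtColor(im,cv2.COLOR_RGB2HSV); return (((q[...,0]<14)|(q[...,0]>172))&(q[...,1]>105)&(q[...,2]>50)).astype(np.uint8)
lt=[(187,260),(253,256),(230,196)];ls=[(228,168),(222,212),(296,198)]
d=[]
for i in range(3):
    for n,ll in(("top",lt),("side",ls)):
        g=back(n,ll[i],.03); print(n,i,fit(n,comp(rm(im[n]),ll[i]),g[0],g[1],LID))
n="side"
q=im[n].astype(int); m=(((q[...,2]-q[...,0])>3)&(q.max(2)<110)).astype(np.uint8)
m=cv2.morphologyEx(m,cv2.MORPH_OPEN,np.ones((3,3),np.uint8))
cv2.imwrite("pics/m.png",m[230:330,180:280]*255)
m=comp(m,(232,295)); print(m.sum(),fit(n,m,.515,-.08,TUB))
X=(.517,-.083)
D=[circ(*X,.085,.0415),circ(*X,.08,.044),circ(*X,.0,.044)]
big(im["top"],"top",300,190,400,270,7,"pics/tubtop.png",D)
big(im["side"],"side",180,230,280,330,6,"pics/sidec.png",D)
a=cv2.imread("pics/tubtop.png");b=cv2.imread("pics/sidec.png")
a=cv2.resize(a,(400,320));b=cv2.resize(b,(400,400));cv2.imwrite("pics/both.png",np.hstack([np.vstack([a,np.zeros((80,400,3),np.uint8)]),b]))
print("bystanders", back("top",(277,160),.05),back("top",(365,157),.06),back("top",(179,142),.09),back("side",(350,138),.099),back("side",(346,300),.062))
E
```

```text
Traceback (most recent call last):
  File "h.py", line 24, in fit
    r=minimize(f,[x,y],method='Nelder-Mead',options=dict(initial_simplex=[[x,y],[x+.01,y],[x,y+.01]],xatol=2e-4,fatol=.1))
  File "h.py", line 23, in <lambda>
    f=lambda p:np.abs(sil(n,p[0],p[1],prof,z0)-mask).sum()
                      ~~~^^^^^^^^^^^^^^^^^^^^^
  File "h.py", line 19, in sil
    p=np.r_[proj(n,circ(x,y,z0+za/1e3,ra/1e3)),proj(n,circ(x,y,z0+zb/1e3,rb/1e3))]
                                               ~~~~^^^^^^^^^^^^^^^^^^^^^^^^^^^^^^
  File "h.py", line 7, in proj
    c,f=K(n); X=np.atleast_2d(P)@np.array(c['R']).T+c['t']
        ~^^^
  File "h.py", line 5, in K
    c=ctrl.calibration(n); f=210/np.tan(np.radians(c['vfov']/2)); return c,f
ValueError: time passes only in moves, steps and waits
```

```bash
sed -i 's/^def K(n):/from functools import lru_cache\n@lru_cache\ndef K(n):/' h.py; cat > a.py <<'E'
from h import *
im={n:cv2.imread(f"pics/{n}0.png")[:,:,::-1].copy() for n in("side","top")}
def rm(im,s,v):
    q=cv2.cvtColor(im,cv2.COLOR_RGB2HSV); return (((q[...,0]<14)|(q[...,0]>172))&(q[...,1]>s)&(q[...,2]>v)).astype(np.uint8)
lt=[(187,260),(253,256),(230,196)];ls=[(228,168),(222,212),(296,198)]
for i in range(3):
    for n,ll,s,v in(("top",lt,150,50),("side",ls,95,50)):
        g=back(n,ll[i],.03); print(n,i,fit(n,comp(rm(im[n],s,v),ll[i]),g[0],g[1],LID),flush=True)
n="side"
q=im[n].astype(int); m=(((q[...,2]-q[...,0])>1)&(q.max(2)<110)).astype(np.uint8)
m=cv2.morphologyEx(m,cv2.MORPH_OPEN,np.ones((3,3),np.uint8))
m=comp(m,(232,295)); print(m.sum(),fit(n,m,.515,-.08,TUB))
X=(.517,-.083)
D=[circ(*X,.085,.0415),circ(*X,.08,.044),circ(*X,.0,.044)]
big(im["top"],"top",300,190,400,270,7,"pics/tubtop.png",D)
big(im["side"],"side",180,230,280,330,6,"pics/sidec.png",D)
a=cv2.imread("pics/tubtop.png");b=cv2.imread("pics/sidec.png")
a=cv2.resize(a,(400,320));b=cv2.resize(b,(400,400));cv2.imwrite("pics/both.png",np.hstack([np.vstack([a,np.zeros((80,400,3),np.uint8)]),b]))
print("bystanders", back("top",(277,160),.05),back("top",(365,157),.06),back("top",(179,142),.09),back("side",(350,138),.099),back("side",(346,300),.062))
E
timeout 500 python3 a.py
```

```text
top 0 (array([0.4542435, 0.323761 ]), np.float64(60.345098039215685), np.float64(1320.0))
side 0 (array([0.44987767, 0.32871111]), np.float64(92.65490196078431), np.float64(1056.0))
top 1 (array([0.46315517, 0.15522266]), np.float64(54.09019607843137), np.float64(1289.0))
side 1 (array([0.45863125, 0.15976446]), np.float64(116.08235294117647), np.float64(1411.0))
top 2 (array([0.61943971, 0.21588089]), np.float64(64.28235294117647), np.float64(1243.0))
side 2 (array([0.6154509 , 0.21915717]), np.float64(93.58431372549019), np.float64(1296.0))
2249.0 (array([ 0.51244884, -0.07993104]), np.float64(901.6235294117647), np.float64(2249.0))
bystanders [0.70390679 0.09112402 0.05      ] [ 0.70673502 -0.13338439  0.06      ] [0.74247395 0.33548555 0.09      ] [0.73610634 0.33738307 0.099     ] [ 0.70672819 -0.12876696  0.062     ]
```

View pics/both.png

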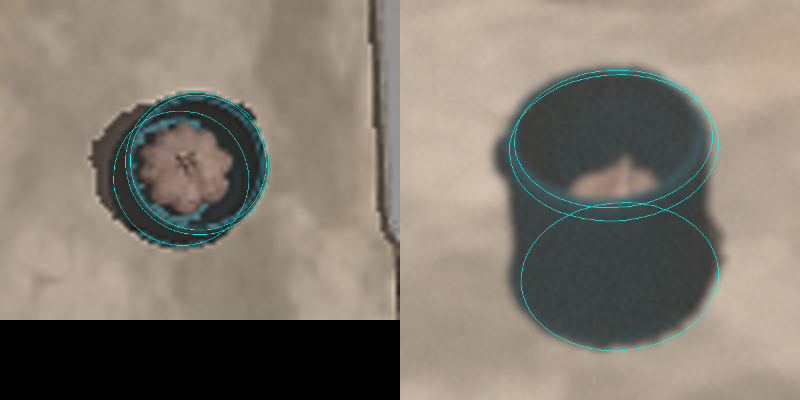

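step_arm --increments '[{"claw":1,"dp":[0.26,0.91,0],"roll":0},{"claw":1,"dp":[0.26,0.91,0],"roll":0},{"claw":1,"dp":[0.26,0.91,0],"roll":0},{"claw":1,"dp":[0.26,0.91,0],"roll":0},{"claw":1,"dp":[0.26,0.91,0],"roll":0},{"claw":1,"dp":[0.26,0.91,0],"roll":0},{"claw":1,"dp":[0.26,0.91,0],"roll":0},{"claw":1,"dp":[0.26,0.91,0],"roll":0},{"claw":0.7,"dp":[0.26,0.91,0],"roll":0}]'

```text
clock: 1.0
ee_pos: [0.3581, -0.2041, 0.2333]
tcp_rot: [-2.637, 1.706, 0.001]
wrist_force: [-0.1, -1.0, 0.1]
gripper_width: 0.084
```

step_arm --increments '[{"claw":0.7,"dp":[0.257,0.9,0],"roll":0},{"claw":0.7,"dp":[0.257,0.9,0],"roll":0},{"claw":0.7,"dp":[0.257,0.9,0],"roll":0},{"claw":0.7,"dp":[0.257,0.9,0],"roll":0},{"claw":0.7,"dp":[0.257,0.9,0],"roll":0},{"claw":0.7,"dp":[0.257,0.9,0],"roll":0},{"claw":0.7,"dp":[0.257,0.9,0],"roll":0},{"claw":0.7,"dp":[0.257,0.9,0],"roll":0},{"claw":0.7,"dp":[0.257,0.9,-0.3],"roll":0},{"claw":0.7,"dp":[0.257,0.9,-0.3],"roll":0}]'

```text
clock: 2.0
ee_pos: [0.4625, 0.1534, 0.1337]
tcp_rot: [-2.633, 1.709, -0.006]
wrist_force: [0.9, -0.1, -0.4]
gripper_width: 0.0608
```

```bash
cat > shot.py <<'E'
import sys
from h import *
t=sys.argv[1]; p=ctrl.read_state(); print(p['clock'],p['ee_pos'].round(4),p['wrist_force'].round(1),p['gripper_width'])
for n in ("side","top"):
    cv2.imwrite(f"pics/{n}{t}.png",ctrl.snapshot(n)[:,:,::-1])
a=cv2.imread(f"pics/side{t}.png")[100:340,150:400];b=cv2.imread(f"pics/top{t}.png")[120:330,150:400]
cv2.imwrite(f"pics/b{t}.png",np.hstack([cv2.resize(a,(400,384)),cv2.resize(b,(400,336)).copy() if 0 else cv2.copyMakeBorder(cv2.resize(b,(400,336)),0,48,0,0,cv2.BORDER_CONSTANT)]))
E
python3 shot.py 1
```

```text
2.0 [0.4625 0.1534 0.1337] [ 0.9 -0.1 -0.4] 0.06084903300105773
```

View pics/b1.png

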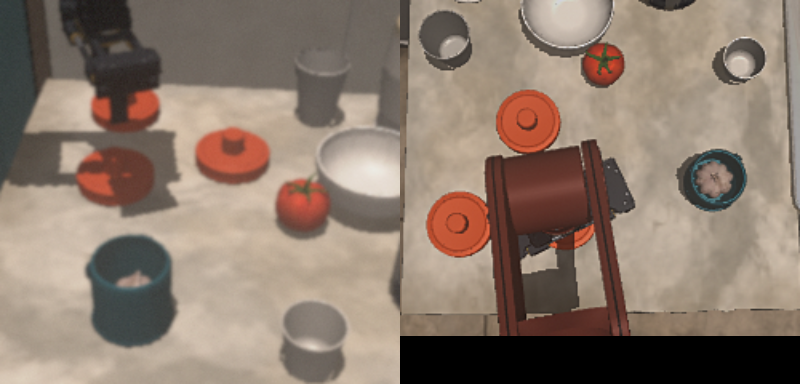

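step_arm --increments '[{"claw":0.7,"dp":[0,0.011,-0.1],"roll":0},{"claw":0.7,"dp":[0,0.011,-0.15],"roll":0},{"claw":0.7,"dp":[0,0.011,-0.198],"roll":0},{"claw":0.7,"dp":[0,0.011,-0.198],"roll":0},{"claw":0.7,"dp":[0,0.011,-0.198],"roll":0}]'

```text
clock: 2.6
ee_pos: [0.4617, 0.1568, 0.0561]
tcp_rot: [-2.632, 1.713, -0.002]
wrist_force: [0.1, -0.8, 0.6]
gripper_width: 0.061
```

step_arm --increments '[{"claw":0,"dp":[0,0,0],"roll":0},{"claw":0,"dp":[0,0,0],"roll":0},{"claw":0,"dp":[0,0,0],"roll":0},{"claw":0,"dp":[0,0,0],"roll":0},{"claw":0,"dp":[0,0,0],"roll":0},{"claw":0,"dp":[0,0,0],"roll":0}]'

```text
clock: 3.2
ee_pos: [0.4606, 0.1572, 0.0547]
tcp_rot: [-2.634, 1.712, -0.001]
wrist_force: [-0.9, -0.7, 3.7]
gripper_width: 0.0303
```

```bash
python3 shot.py 2
```

```text
3.2 [0.4606 0.1572 0.0547] [-0.9 -0.7  3.7] 0.030264377896217026
```

View pics/b2.png

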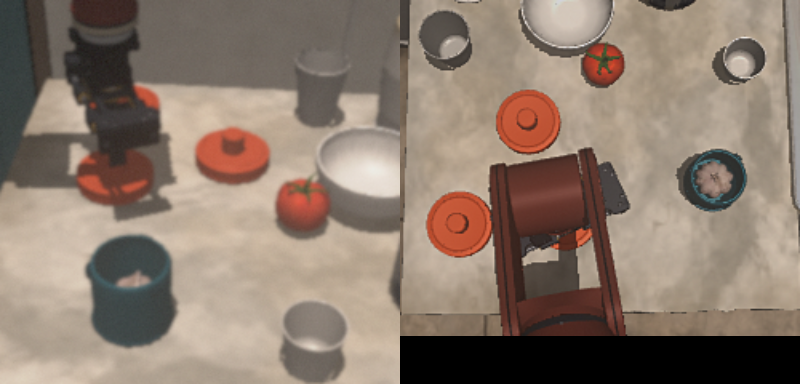

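step_arm --increments '[{"claw":0.7,"dp":[0,0,0],"roll":0},{"claw":0.7,"dp":[0,0,0],"roll":0},{"claw":0.7,"dp":[0,0,0],"roll":0},{"claw":0.7,"dp":[0,0,-0.05],"roll":0},{"claw":0.7,"dp":[0,0,-0.05],"roll":0},{"claw":0.7,"dp":[0,0,-0.05],"roll":0},{"claw":0,"dp":[0,0,-0.05],"roll":0},{"claw":0,"dp":[0,0,-0.05],"roll":0},{"claw":0,"dp":[0,0,-0.05],"roll":0},{"claw":0,"dp":[0,0,-0.05],"roll":0}]'

```text
clock: 4.3
ee_pos: [0.4604, 0.1572, 0.0344]
tcp_rot: [-2.634, 1.712, -0.0]
wrist_force: [0.6, 0.3, -0.4]
gripper_width: 0.0369
```

step_arm --increments '[{"claw":0,"dp":[0,0,0],"roll":0},{"claw":0,"dp":[0,0,0],"roll":0}]'

```text
clock: 4.5
ee_pos: [0.4604, 0.1572, 0.0344]
tcp_rot: [2.634, -1.712, -0.0]
wrist_force: [0.2, 0.6, 1.1]
gripper_width: 0.0311
```

step_arm --increments '[{"claw":0,"dp":[0,0,0.05],"roll":0},{"claw":0,"dp":[0,0,0.15],"roll":0},{"claw":0,"dp":[0,0,0.25],"roll":0},{"claw":0,"dp":[0,0,0.35],"roll":0},{"claw":0,"dp":[0,0,0.4],"roll":0},{"claw":0,"dp":[0,0,0.4],"roll":0}]'

```text
clock: 5.1
ee_pos: [0.4628, 0.1576, 0.1982]
tcp_rot: [-2.63, 1.71, -0.008]
wrist_force: [1.1, 1.0, -1.1]
gripper_width: 0.0312
```

step_arm --increments '[{"claw":0,"dp":[0.06,-0.2,0],"roll":0},{"claw":0,"dp":[0.06,-0.3,0],"roll":0},{"claw":0,"dp":[0.1,-0.4,0],"roll":0},{"claw":0,"dp":[0.135,-0.5,0],"roll":0},{"claw":0,"dp":[0.135,-0.595,0],"roll":0},{"claw":0,"dp":[0.135,-0.595,0],"roll":0},{"claw":0,"dp":[0.135,-0.595,0],"roll":0},{"claw":0,"dp":[0.135,-0.595,0],"roll":0}]'

```text
clock: 5.9
ee_pos: [0.5135, -0.0797, 0.1929]
tcp_rot: [2.634, -1.712, -0.004]
wrist_force: [-0.2, 0.5, -1.7]
gripper_width: 0.0311
```

```bash
python3 shot.py 3; python3 - <<'E'
from h import *
for n,b in (("side",(170,150,300,330)),("top",(290,170,420,280))):
    im=cv2.imread(f"pics/{n}3.png")[:,:,::-1]
    p=ctrl.read_state()['ee_pos']; x,y=p[:2]; z=p[2]-.0344
    big(im,n,*b,4,f"pics/c{n}3.png",[circ(x,y,z,.052),circ(x,y,z+.022,.052),circ(.515,-.081,.085,.0415),circ(.515,-.081,0,.044)])
E
```

```text
5.9 [ 0.5135 -0.0797  0.1929] [-0.2  0.5 -1.7] 0.031103549410443295
```

View pics/cside3.png

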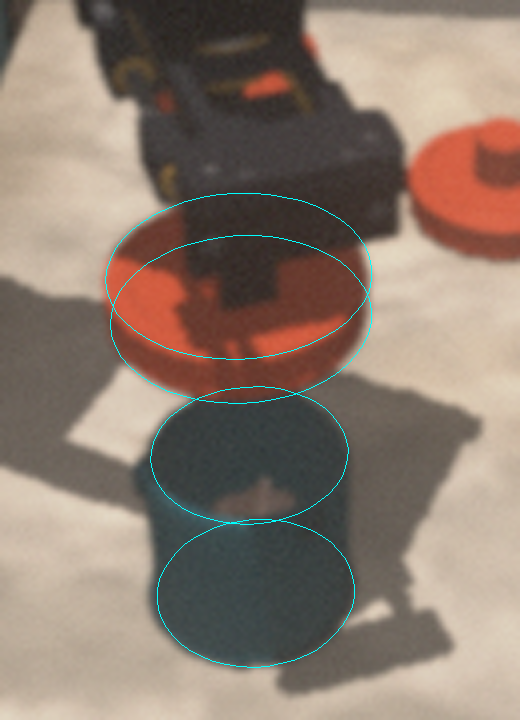

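View pics/ctop3.png

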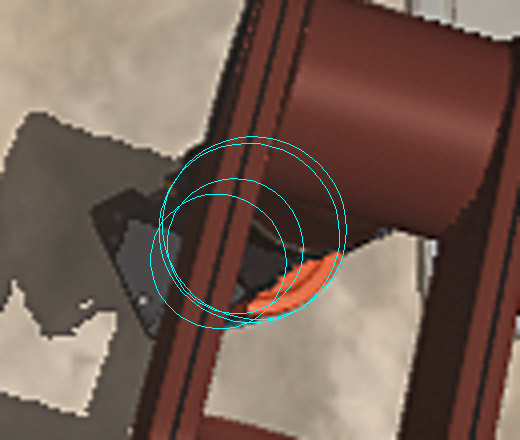

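```bash
cat > e.py <<'E'
from h import *
from scipy.ndimage import gaussian_filter
from scipy.optimize import least_squares
def edgefit(n,im,prof,x,y,z0,angs_ok,rng=5,iters=3):
    """snap silhouette contour points to strongest gradient along normal; fit x,y"""
    g=cv2.GaussianBlur(cv2.cvtColor(im,cv2.COLOR_RGB2GRAY).astype(np.float32),(0,0),.8)
    P=np.array([x,y])
    for it in range(iters):
        S=4; m=(sil(n,*P,prof,z0,S=4)*255).astype(np.uint8); m=cv2.resize(m,None,fx=4,fy=4,interpolation=cv2.INTER_LINEAR)
        c=max(cv2.findContours((m>127).astype(np.uint8),0,cv2.CHAIN_APPROX_NONE)[0],key=len)[:,0,:].astype(float)
        c=np.c_[gaussian_filter(c[:,0],6,mode='wrap'),gaussian_filter(c[:,1],6,mode='wrap')]
        t=np.roll(c,-5,0)-np.roll(c,5,0); nn=np.c_[t[:,1],-t[:,0]]; nn/=np.linalg.norm(nn,axis=1)[:,None]
        c=(c+.5)/4-.5; cen=c.mean(0)
        nn*=np.sign(((c-cen)*nn).sum(1))[:,None]
        s=np.arange(-rng,rng+.01,.25); A=[];b=[]
        J=np.array([(proj(n,[P[0]+d[0],P[1]+d[1],z0+.04])-proj(n,[P[0],P[1],z0+.04]))[0]/1e-3 for d in((1e-3,0),(0,1e-3))]).T
        for q,v in list(zip(c,nn))[::6]:
            a=np.degrees(np.arctan2(q[1]-cen[1],q[0]-cen[0]))
            if not angs_ok(a):continue
            pts=(q+s[:,None]*v).astype(np.float32)
            w=cv2.remap(g,pts[:,0],pts[:,1],cv2.INTER_LINEAR).ravel(); d=np.abs(np.gradient(w)); k=d.argmax()
            if d[k]<1.5: continue
            A.append(v@J); b.append(s[k])
        A=np.array(A);b=np.array(b)
        r=least_squares(lambda p:A@p-b,[0,0],loss='soft_l1',f_scale=.5).x; P=P+r
    res=A@r-b
    return P,len(b),np.median(np.abs(res)),b.round(1)[::4]
E
python3 - <<'E'
from e import *
s0=cv2.imread("pics/side0.png")[:,:,::-1].copy();s3=cv2.imread("pics/side3.png")[:,:,::-1].copy()
t0=cv2.imread("pics/top0.png")[:,:,::-1].copy()
# image angle: 0 right, 90 down
print("tub side bottom",edgefit("side",s0,TUB,.515,-.081,0,lambda a:20<a<160))
print("tub side all",edgefit("side",s0,TUB,.515,-.081,0,lambda a:not(-60<a<20 or a<-135)))
print("held lid side", edgefit("side",s3,LID,.5135,-.0797,.1585,lambda a:0<a<165))
for i,p in enumerate([(.452,.326),(.461,.1575),(.618,.217)]):
    print("lid side",i,edgefit("side",s0,LID[:3],*p,0,lambda a:-20<a<200 or a<-160)[:3])
    print("lid top",i,edgefit("top",t0,LID[:3],*p,0,lambda a:1)[:3])
rim=[(85,41.5),(84,42)]
print("rim top",edgefit("top",t0,rim,.517,-.083,0,lambda a:-150<a<60,4))
E
```

```text
tub side bottom (array([ 0.51374205, -0.08225028]), 51, np.float64(0.2657871386871769), array([-0.5,  1.5,  1. ,  0.2,  0. , -0.5,  0. ,  0. ,  0. , -0.2,  0.5,
        0.5,  3. ]))
tub side all (array([ 0.51391063, -0.08192652]), 86, np.float64(0.23995474093490382), array([ 0.5,  0.5,  0.2,  0.5, -0.2,  0.2,  1.5,  1.8,  0.5,  0.2,  0. ,
        0. ,  0. ,  0.2,  0.2,  0.5,  0.5,  2.2, -0.5,  0.5,  0.2,  0. ]))
held lid side (array([ 0.51226612, -0.07707657]), 38, np.float64(0.36381888831287157), array([-3.8,  0.5, -0.2, -0.5,  2.8,  0. ,  0.5, -0.5, -0.5, -0.2]))
lid side 0 (array([0.45015046, 0.32651025]), 47, np.float64(0.233571539495622))
lid top 0 (array([0.45419701, 0.32394698]), 79, np.float64(0.2312984136538106))
lid side 1 (array([0.46006769, 0.15692103]), 55, np.float64(0.2536764044069494))
lid top 1 (array([0.46321507, 0.15594057]), 78, np.float64(0.30081631070749526))
lid side 2 (array([0.61560236, 0.21705661]), 52, np.float64(0.20336187317223206))
lid top 2 (array([0.61884632, 0.2154845 ]), 78, np.float64(0.2247750360887555))
rim top (array([ 0.51879357, -0.08296911]), 37, np.float64(0.41441518361206), array([ 0.2,  0.5,  3.2,  1. ,  0. ,  0.2, -0.2,  1. , -0.5,  0. ]))
```

step_arm --increments '[{"claw":0,"dp":[0.004,-0.007,-0.08],"roll":0},{"claw":0,"dp":[0.004,-0.007,-0.14],"roll":0},{"claw":0,"dp":[0.004,-0.007,-0.162],"roll":0},{"claw":0,"dp":[0.004,-0.007,-0.162],"roll":0},{"claw":0,"dp":[0.004,-0.007,-0.162],"roll":0},{"claw":0,"dp":[0.004,-0.007,-0.162],"roll":0}]'

```text
clock: 6.6
ee_pos: [0.5171, -0.0837, 0.1312]
tcp_rot: [-2.634, 1.711, -0.004]
wrist_force: [0.2, -0.5, -0.2]
gripper_width: 0.031
```

```bash
python3 shot.py 4; python3 - <<'E'
from e import *
n="side"; im=cv2.imread(f"pics/{n}4.png")[:,:,::-1].copy()
p=ctrl.read_state()['ee_pos']; x,y=p[:2]; z=p[2]-.0344; print(p,z)
big(im,n,170,190,300,330,5,f"pics/c{n}4.png",[circ(x,y,z,.052),circ(x,y,z+.022,.052),circ(.515,-.0825,0,.044)])
print(edgefit("side",im,LID[:3],x,y,z,lambda a:0<a<180)) 
print(edgefit("side",im,TUB,.515,-.0825,0,lambda a:20<a<160)) 
E
```

```text
6.6 [ 0.5171 -0.0837  0.1312] [ 0.2 -0.5 -0.2] 0.030988052096060037
[ 0.51694672 -0.08381485  0.13096967] 0.09656967468025833
(array([ 0.51565111, -0.08143764]), 42, np.float64(0.43701859214193906), array([-0.2, -0.5, -0.5,  2.8,  0. , -0.5,  0.2,  0.2, -5. , -5. ,  0.5]))
(array([ 0.51426318, -0.08213535]), 52, np.float64(0.35684045195622277), array([-0.2,  1.2,  1.5,  0.2,  0. , -0.2, -0.2, -0.2, -0.8,  0. ,  1.8,
        0.5,  0.8]))
```

View pics/cside4.png

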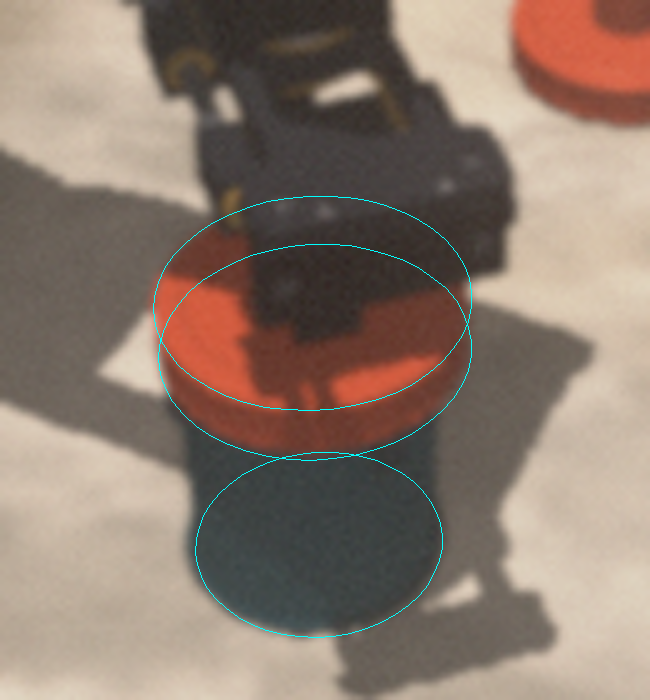

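step_arm --increments '[{"claw":0,"dp":[-0.004,-0.001,0],"roll":0},{"claw":0,"dp":[-0.004,-0.001,-0.01],"roll":0},{"claw":0,"dp":[-0.004,-0.001,-0.02],"roll":0},{"claw":0,"dp":[-0.004,-0.001,-0.028],"roll":0},{"claw":0,"dp":[-0.004,-0.001,-0.028],"roll":0},{"claw":0,"dp":[-0.004,-0.001,-0.028],"roll":0}]'

```text
clock: 7.3
ee_pos: [0.5144, -0.0841, 0.1192]
tcp_rot: [2.634, -1.712, -0.0]
wrist_force: [-4.1, 1.0, 8.2]
gripper_width: 0.0316
```

step_arm --increments '[{"claw":0,"dp":[0,0,0.01],"roll":0},{"claw":0,"dp":[-0.004,0,0.01],"roll":0},{"claw":0,"dp":[-0.004,0,0.005],"roll":0},{"claw":0,"dp":[-0.004,0,-0.005],"roll":0},{"claw":0,"dp":[-0.004,0,-0.01],"roll":0},{"claw":0,"dp":[-0.004,0,-0.01],"roll":0}]'

```text
clock: 7.9
ee_pos: [0.5133, -0.0841, 0.1185]
tcp_rot: [2.634, -1.712, 0.001]
wrist_force: [-14.5, 3.8, 31.8]
gripper_width: 0.0308
```

```bash
python3 - <<'E'
from h import *
s=ctrl.read_state(); print(s['ee_pos'],s['wrist_force'],s['ft_torque'],s['tcp_rot'],s['joints'])
E
```

```text
[ 0.51329514 -0.08411585  0.11849883] [-14.54470578   3.84200487  31.77219876] [0.82402795 2.58653073 0.14996983] [ 2.63418445e+00 -1.71177782e+00  6.60053560e-04] [-3.14005125e-01  8.57080299e-02  1.90477935e+00 -2.02309017e-04
  1.15071977e+00  8.38591816e-01]
```

step_arm --increments '[{"claw":0,"dp":[0,0,0.008],"roll":0},{"claw":0,"dp":[0,0,0.02],"roll":0},{"claw":0,"dp":[0,0,0.02],"roll":0}]'

```text
clock: 8.2
ee_pos: [0.5129, -0.0841, 0.1224]
tcp_rot: [-2.634, 1.712, -0.001]
wrist_force: [-0.5, 0.2, -0.9]
gripper_width: 0.0309
```

```bash
python3 - <<'E'
from h import *
s=ctrl.read_state(); print(s['ee_pos'],s['wrist_force'],s['ft_torque'],s['tcp_rot'],s['joints'])
E
python3 shot.py 5; python3 - <<'E'
from e import *
n="side"; im=cv2.imread(f"pics/{n}5.png")[:,:,::-1].copy()
p=ctrl.read_state()['ee_pos']; x,y=p[:2]; z=p[2]-.0344
big(im,n,170,190,300,330,5,f"pics/c{n}5.png",[])
print(edgefit("side",im,LID[:3],x,y,z,lambda a:0<a<180)) 
print(edgefit("side",im,TUB,.515,-.0825,0,lambda a:20<a<160)) 
E
```

```text
[ 0.51294707 -0.08410333  0.12242695] [-0.49954827  0.17457227 -0.90530491] [ 0.02525573 -0.02957426  0.00194128] [-2.63370149e+00  1.71244089e+00 -7.17448929e-04] [-3.14310039e-01  7.96716534e-02  1.90305746e+00 -6.18404736e-07
  1.15839077e+00  8.38726188e-01]
8.2 [ 0.5129 -0.0841  0.1224] [-0.5  0.2 -0.9] 0.030875692917527998
(array([ 0.51108049, -0.08076146]), 40, np.float64(0.4044262311077063), array([-0.2,  0.2, -4.5,  0.2,  0.5,  0.2,  0.2, -0.2, -5. ,  0. ]))
(array([ 0.51424731, -0.08250544]), 52, np.float64(0.3993365115425975), array([ 0.2,  1.5,  1.2,  0.2,  0. ,  0. , -0.2, -0.2,  0. , -0.5,  1.2,
        0.2,  1. ]))
```

View pics/cside5.png

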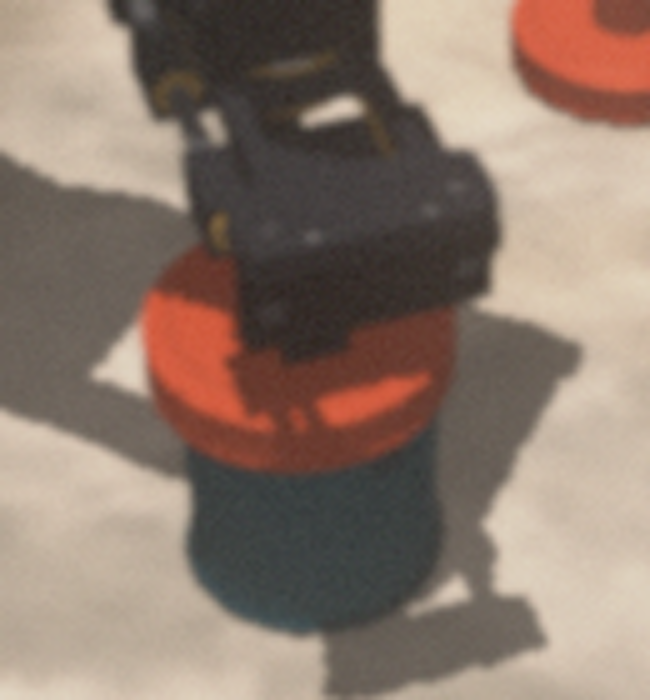

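step_arm --increments '[{"claw":0,"dp":[0.0075,-0.003,0],"roll":0},{"claw":0,"dp":[0.0075,-0.003,-0.006],"roll":0},{"claw":0,"dp":[0.0075,-0.003,-0.01],"roll":0},{"claw":0,"dp":[0.0075,-0.003,-0.014],"roll":0},{"claw":0,"dp":[0.0075,-0.003,-0.014],"roll":0}]'

```text
clock: 8.8
ee_pos: [0.5162, -0.0854, 0.1186]
tcp_rot: [2.634, -1.712, 0.001]
wrist_force: [-6.7, 1.6, 13.5]
gripper_width: 0.0312
```

```bash
python3 - <<'E'
from h import *
s=ctrl.read_state(); print(s['ee_pos'],s['wrist_force'],s['ft_torque'])
E
```

```text
[ 0.51618072 -0.08543891  0.11864914] [-6.667509    1.58578649 13.4620542 ] [0.40156196 1.15608009 0.00483984]
```

step_arm --increments '[{"claw":0,"dp":[0,0,0.05],"roll":0},{"claw":0,"dp":[0,0,0.1],"roll":0},{"claw":0,"dp":[-0.06,0.2,0.12],"roll":0},{"claw":0,"dp":[-0.139,0.4,0.12],"roll":0},{"claw":0,"dp":[-0.139,0.6,0.12],"roll":0},{"claw":0,"dp":[-0.139,0.6,0.12],"roll":0},{"claw":0,"dp":[-0.139,0.606,0.1],"roll":0},{"claw":0,"dp":[-0.139,0.606,0.0],"roll":0},{"claw":0,"dp":[-0.139,0.606,-0.1],"roll":0},{"claw":0,"dp":[-0.139,0.606,-0.16],"roll":0}]'

```text
clock: 9.8
ee_pos: [0.4578, 0.1576, 0.0496]
tcp_rot: [2.633, -1.709, -0.004]
wrist_force: [-0.7, 0.2, -0.7]
gripper_width: 0.0311
```

step_arm --increments '[{"claw":0,"dp":[0,0,0],"roll":0}]'

```text
clock: 9.9
ee_pos: [0.4562, 0.1567, 0.0486]
tcp_rot: [2.629, -1.708, -0.01]
wrist_force: [-1.3, -0.2, -1.0]
gripper_width: 0.0311
```

step_arm --increments '[{"claw":0,"dp":[0,0,-0.02],"roll":0},{"claw":0,"dp":[0,0,-0.03],"roll":0},{"claw":0,"dp":[0,0,-0.03],"roll":0},{"claw":0,"dp":[0,0,-0.03],"roll":0}]'

```text
clock: 10.3
ee_pos: [0.4611, 0.1572, 0.0417]
tcp_rot: [-2.633, 1.712, -0.002]
wrist_force: [0.0, 0.1, -0.4]
gripper_width: 0.0313
```

step_arm --increments '[{"claw":0,"dp":[0,0,-0.01],"roll":0},{"claw":0,"dp":[0,0,-0.015],"roll":0},{"claw":0,"dp":[0,0,-0.015],"roll":0}]'

```text
clock: 10.6
ee_pos: [0.4599, 0.1571, 0.0345]
tcp_rot: [2.634, -1.712, -0.0]
wrist_force: [0.1, -1.1, -0.0]
gripper_width: 0.0315
```

step_arm --increments '[{"claw":0.7,"dp":[0,0,0],"roll":0},{"claw":0.7,"dp":[0,0,0],"roll":0},{"claw":0.7,"dp":[0,0,0],"roll":0},{"claw":0.7,"dp":[0,0,0.1],"roll":0},{"claw":0.7,"dp":[0,0,0.2],"roll":0},{"claw":0.7,"dp":[0.2,0.08,0.2],"roll":0},{"claw":0.7,"dp":[0.39,0.15,0.2],"roll":0},{"claw":0.7,"dp":[0.39,0.15,0.2],"roll":0},{"claw":0.7,"dp":[0.39,0.15,0.2],"roll":0}]'

```text
clock: 11.5
ee_pos: [0.6199, 0.2184, 0.115]
tcp_rot: [-2.632, 1.711, -0.003]
wrist_force: [0.1, 0.0, -0.0]
gripper_width: 0.0614
```

step_arm --increments '[{"claw":0.7,"dp":[0,0,-0.1],"roll":0},{"claw":0.7,"dp":[0,0,-0.17],"roll":0},{"claw":0.7,"dp":[0,0,-0.17],"roll":0},{"claw":0.7,"dp":[0,0,-0.17],"roll":0}]'

```text
clock: 11.9
ee_pos: [0.6158, 0.2171, 0.0466]
tcp_rot: [2.633, -1.712, -0.002]
wrist_force: [0.3, 0.3, 0.4]
gripper_width: 0.0611
```

step_arm --increments '[{"claw":0.7,"dp":[0,0,-0.03],"roll":0},{"claw":0.7,"dp":[0,0,-0.03],"roll":0},{"claw":0.7,"dp":[0,0,-0.03],"roll":0},{"claw":0,"dp":[0,0,-0.03],"roll":0},{"claw":0,"dp":[0,0,-0.03],"roll":0},{"claw":0,"dp":[0,0,-0.03],"roll":0},{"claw":0,"dp":[0,0,-0.03],"roll":0},{"claw":0,"dp":[0,0,-0.03],"roll":0},{"claw":0,"dp":[0,0,-0.03],"roll":0}]'

```text
clock: 12.8
ee_pos: [0.6163, 0.2172, 0.0349]
tcp_rot: [-2.634, 1.712, -0.0]
wrist_force: [0.7, 0.8, 1.0]
gripper_width: 0.0312
```

step_arm --increments '[{"claw":0,"dp":[0,0,0.1],"roll":0},{"claw":0,"dp":[0,0,0.2],"roll":0},{"claw":0,"dp":[0,0,0.3],"roll":0},{"claw":0,"dp":[-0.06,-0.15,0.3],"roll":0},{"claw":0,"dp":[-0.12,-0.3,0.3],"roll":0},{"claw":0,"dp":[-0.18,-0.5,0.3],"roll":0},{"claw":0,"dp":[-0.25,-0.65,0.3],"roll":0},{"claw":0,"dp":[-0.25,-0.755,0.3],"roll":0},{"claw":0,"dp":[-0.25,-0.755,0.3],"roll":0},{"claw":0,"dp":[-0.25,-0.755,0.3],"roll":0}]'

```text
clock: 13.8
ee_pos: [0.5149, -0.0885, 0.1548]
tcp_rot: [2.63, -1.716, 0.001]
wrist_force: [0.7, -0.4, 0.2]
gripper_width: 0.0311
```

step_arm --increments '[{"claw":0,"dp":[0,0,-0.05],"roll":0},{"claw":0,"dp":[0,0,-0.07],"roll":0},{"claw":0,"dp":[0,0,-0.07],"roll":0},{"claw":0,"dp":[0,0,-0.07],"roll":0},{"claw":0,"dp":[0,0,-0.07],"roll":0}]'

```text
clock: 14.3
ee_pos: [0.5168, -0.0844, 0.1274]
tcp_rot: [-2.635, 1.711, -0.001]
wrist_force: [0.7, 0.4, -0.7]
gripper_width: 0.0312
```

```bash
python3 shot.py 6; cat > rel.py <<'E'
import sys
from e import *
t=sys.argv[1]; zo=float(sys.argv[2])
n="side"; im=cv2.imread(f"pics/{n}{t}.png")[:,:,::-1].copy()
p=ctrl.read_state()['ee_pos']; x,y=p[:2]; z=p[2]-zo
big(im,n,170,190,300,330,5,f"pics/c{n}{t}.png",[])
a=edgefit("side",im,LID[:3],x,y,z,lambda a:0<a<180); b=edgefit("side",im,TUB,.515,-.0825,0,lambda a:20<a<160)
print(p,z,a[0],b[0],"move",b[0]-a[0],a[2],b[2])
E
python3 rel.py 6 .0349
```

```text
14.3 [ 0.5168 -0.0844  0.1274] [ 0.7  0.4 -0.7] 0.031217210301541815
[ 0.51676279 -0.08447965  0.12743084] 0.0925308401132401 [ 0.51518567 -0.08231561] [ 0.51416593 -0.08230778] move [-1.01974519e-03  7.83089469e-06] 0.6462373708023326 0.44800703598943703
```

step_arm --increments '[{"claw":0,"dp":[-0.002,-0.001,-0.008],"roll":0},{"claw":0,"dp":[-0.002,-0.001,-0.014],"roll":0},{"claw":0,"dp":[-0.002,-0.001,-0.02],"roll":0},{"claw":0,"dp":[-0.002,-0.001,-0.023],"roll":0},{"claw":0,"dp":[-0.002,-0.001,-0.023],"roll":0},{"claw":0,"dp":[-0.002,-0.001,-0.023],"roll":0}]'

```text
clock: 15.0
ee_pos: [0.5157, -0.0854, 0.1194]
tcp_rot: [-2.634, 1.712, -0.001]
wrist_force: [-6.3, 0.3, 13.0]
gripper_width: 0.0307
```

```bash
python3 - <<'E'
from h import *
s=ctrl.read_state(); print(s['ee_pos'],s['wrist_force'],s['ft_torque'])
F=s['wrist_force'];M=s['ft_torque']
# M=r x F -> with r=(rx,ry,rz); assume rz
for rz in(-.15,-.17,-.19): print(rz,"rx",(rz*F[0]-M[1])/F[2],"ry",(M[0]+rz*F[1])/F[2])
E
python3 shot.py 7;python3 rel.py 7 .0349
```

```text
[ 0.51567801 -0.0853784   0.11936608] [-6.27171722  0.2971216  12.99842592] [0.53677453 1.04268507 0.0870075 ]
-0.15 rx -0.007841525424365333 ry 0.037866607081098506
-0.17 rx 0.00180843874719436 ry 0.03740944156952969
-0.19 rx 0.011458402918754053 ry 0.03695227605796088
15.0 [ 0.5157 -0.0854  0.1194] [-6.3  0.3 13. ] 0.03065405018768414
[ 0.5156925  -0.08532053  0.1193627 ] 0.08446270067468736 [ 0.51395907 -0.08217296] [ 0.51385342 -0.08219923] move [-1.05653339e-04 -2.62728471e-05] 0.858135750143675 0.4093905744777444
```

View pics/cside7.png

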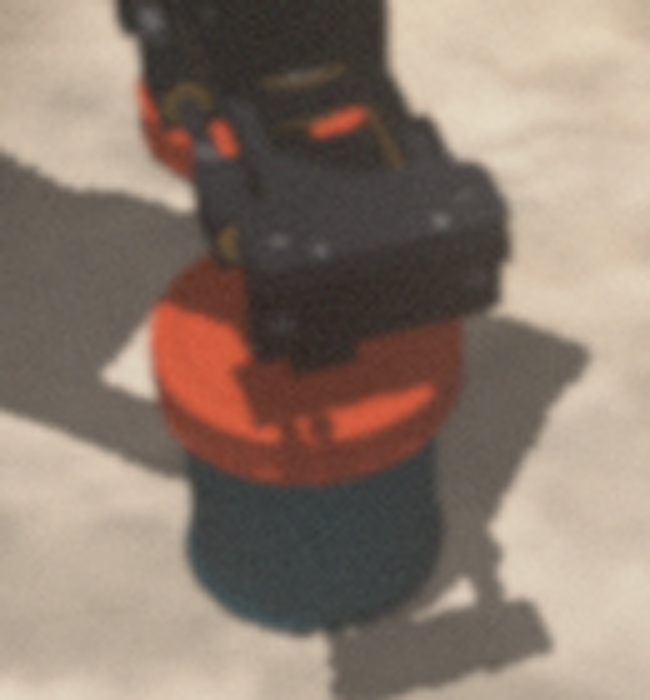

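step_arm --increments '[{"claw":0,"dp":[0,0,0.005],"roll":0},{"claw":0,"dp":[0,0.006,0.005],"roll":0},{"claw":0,"dp":[0,0.006,0.003],"roll":0},{"claw":0,"dp":[0,0.006,-0.001],"roll":0},{"claw":0,"dp":[0,0.006,-0.001],"roll":0}]'

```text
clock: 15.6
ee_pos: [0.516, -0.083, 0.1191]
tcp_rot: [-2.634, 1.712, -0.002]
wrist_force: [-6.2, 1.0, 14.7]
gripper_width: 0.0314
```

```bash
cat > ft.py <<'E'
from h import *
s=ctrl.read_state();F=s['wrist_force'];M=s['ft_torque']; rz=-.17
print(s['ee_pos'].round(4),F.round(1),M.round(3),"rx %.4f ry %.4f"%((rz*F[0]-M[1])/F[2],(M[0]+rz*F[1])/F[2]))
E
python3 ft.py
```

```text
[ 0.516  -0.083   0.1191] [-6.2  1.  14.7] [0.457 1.132 0.033] rx -0.0059 ry 0.0192
```

step_arm --increments '[{"claw":0,"dp":[0,0,0.005],"roll":0},{"claw":0,"dp":[-0.001,0.005,0.005],"roll":0},{"claw":0,"dp":[-0.001,0.005,0.003],"roll":0},{"claw":0,"dp":[-0.001,0.005,-0.001],"roll":0},{"claw":0,"dp":[-0.001,0.005,-0.001],"roll":0}]'

```text
clock: 16.1
ee_pos: [0.5161, -0.0811, 0.1191]
tcp_rot: [-2.634, 1.712, -0.003]
wrist_force: [-4.6, 0.7, 16.4]
gripper_width: 0.0316
```

```bash
python3 ft.py
```

```text
[ 0.5161 -0.0811  0.1191] [-4.6  0.7 16.4] [0.225 0.987 0.03 ] rx -0.0129 ry 0.0060
```

step_arm --increments '[{"claw":0,"dp":[0,0,0.05],"roll":0},{"claw":0,"dp":[0,0,0.12],"roll":0},{"claw":0,"dp":[0.06,0.15,0.12],"roll":0},{"claw":0,"dp":[0.12,0.3,0.12],"roll":0},{"claw":0,"dp":[0.18,0.5,0.12],"roll":0},{"claw":0,"dp":[0.25,0.65,0.12],"roll":0},{"claw":0,"dp":[0.25,0.745,0.12],"roll":0},{"claw":0,"dp":[0.25,0.745,0.12],"roll":0},{"claw":0,"dp":[0.25,0.745,0.12],"roll":0},{"claw":0,"dp":[0.25,0.745,0.05],"roll":0}]'

```text
clock: 17.1
ee_pos: [0.6177, 0.2208, 0.14]
tcp_rot: [-2.632, 1.704, -0.008]
wrist_force: [0.3, -0.6, 0.4]
gripper_width: 0.0314
```

step_arm --increments '[{"claw":0,"dp":[0,0,-0.1],"roll":0},{"claw":0,"dp":[0,0,-0.2],"roll":0},{"claw":0,"dp":[0,0,-0.22],"roll":0},{"claw":0,"dp":[0,0,-0.22],"roll":0},{"claw":0,"dp":[0,0,-0.22],"roll":0}]'

```text
clock: 17.6
ee_pos: [0.6163, 0.2172, 0.0506]
tcp_rot: [-2.632, 1.712, -0.003]
wrist_force: [1.0, 0.8, -0.2]
gripper_width: 0.0312
```

step_arm --increments '[{"claw":0,"dp":[0,0,-0.02],"roll":0},{"claw":0,"dp":[0,0,-0.035],"roll":0},{"claw":0,"dp":[0,0,-0.035],"roll":0},{"claw":0,"dp":[0,0,-0.035],"roll":0}]'

```text
clock: 18.0
ee_pos: [0.6151, 0.2172, 0.0351]
tcp_rot: [-2.634, 1.712, -0.0]
wrist_force: [0.7, 0.2, -1.0]
gripper_width: 0.0315
```

step_arm --increments '[{"claw":0.7,"dp":[0,0,0],"roll":0},{"claw":0.7,"dp":[0,0,0],"roll":0},{"claw":0.7,"dp":[0,0,0],"roll":0},{"claw":0.7,"dp":[0,0,0.1],"roll":0},{"claw":0.7,"dp":[0,0,0.2],"roll":0},{"claw":0.7,"dp":[-0.11,0.07,0.2],"roll":0},{"claw":0.7,"dp":[-0.22,0.14,0.2],"roll":0},{"claw":0.7,"dp":[-0.33,0.21,0.2],"roll":0},{"claw":0.7,"dp":[-0.411,0.273,0.2],"roll":0},{"claw":0.7,"dp":[-0.411,0.273,0.2],"roll":0}]'

```text
clock: 19.0
ee_pos: [0.4459, 0.3291, 0.1145]
tcp_rot: [2.637, -1.706, -0.004]
wrist_force: [-0.3, -0.6, 0.4]
gripper_width: 0.0611
```

step_arm --increments '[{"claw":0.7,"dp":[0,0,-0.07],"roll":0},{"claw":0.7,"dp":[0,0,-0.15],"roll":0},{"claw":0.7,"dp":[0,0,-0.15],"roll":0},{"claw":0.7,"dp":[0,0,-0.15],"roll":0}]'

```text
clock: 19.4
ee_pos: [0.4507, 0.3258, 0.0546]
tcp_rot: [2.632, -1.712, -0.001]
wrist_force: [-0.5, 0.7, 0.5]
gripper_width: 0.061
```

step_arm --increments '[{"claw":0.7,"dp":[0,0,-0.03],"roll":0},{"claw":0.7,"dp":[0,0,-0.05],"roll":0},{"claw":0.7,"dp":[0,0,-0.05],"roll":0},{"claw":0,"dp":[0,0,-0.05],"roll":0},{"claw":0,"dp":[0,0,-0.05],"roll":0},{"claw":0,"dp":[0,0,-0.05],"roll":0},{"claw":0,"dp":[0,0,-0.05],"roll":0},{"claw":0,"dp":[0,0,-0.05],"roll":0},{"claw":0,"dp":[0,0,-0.05],"roll":0}]'

```text
clock: 20.3
ee_pos: [0.4508, 0.3264, 0.035]
tcp_rot: [-2.634, 1.712, -0.0]
wrist_force: [0.1, -0.6, 2.1]
gripper_width: 0.0311
```

step_arm --increments '[{"claw":0,"dp":[0,0,0.1],"roll":0},{"claw":0,"dp":[0,0,0.2],"roll":0},{"claw":0,"dp":[0,0,0.3],"roll":0},{"claw":0,"dp":[0.03,-0.15,0.3],"roll":0},{"claw":0,"dp":[0.06,-0.3,0.3],"roll":0},{"claw":0,"dp":[0.09,-0.5,0.3],"roll":0},{"claw":0,"dp":[0.12,-0.65,0.3],"roll":0},{"claw":0,"dp":[0.163,-0.8,0.3],"roll":0},{"claw":0,"dp":[0.163,-0.92,0.3],"roll":0},{"claw":0,"dp":[0.163,-0.92,0.3],"roll":0}]'

```text
clock: 21.3
ee_pos: [0.5123, -0.0199, 0.1548]
tcp_rot: [-2.634, 1.712, -0.0]
wrist_force: [1.1, 0.2, -0.6]
gripper_width: 0.0312
```

step_arm --increments '[{"claw":0,"dp":[0,-0.05,0],"roll":0},{"claw":0,"dp":[0,-0.103,-0.04],"roll":0},{"claw":0,"dp":[0,-0.103,-0.07],"roll":0},{"claw":0,"dp":[0,-0.103,-0.07],"roll":0},{"claw":0,"dp":[0,-0.103,-0.07],"roll":0},{"claw":0,"dp":[0,-0.103,-0.07],"roll":0}]'

```text
clock: 21.9
ee_pos: [0.5128, -0.0582, 0.1273]
tcp_rot: [-2.635, 1.71, -0.001]
wrist_force: [0.3, -0.2, -0.1]
gripper_width: 0.0313
```

```bash
python3 shot.py 8; python3 rel.py 8 .035; python3 ft.py
```

```text
21.9 [ 0.5128 -0.0582  0.1273] [ 0.3 -0.2 -0.1] 0.03129067014005601
[ 0.51294852 -0.05842984  0.1274528 ] 0.09245279701688972 [ 0.51144201 -0.0562275 ] [ 0.51473459 -0.08317887] move [ 0.00329258 -0.02695137] 0.5660664464743792 0.5387257380897814
[ 0.5129 -0.0584  0.1275] [ 0.7 -0.4 -1.1] [ 0.006 -0.035  0.019] rx 0.0814 ry -0.0742
```

step_arm --increments '[{"claw":0,"dp":[0.008,-0.063,0],"roll":0},{"claw":0,"dp":[0.008,-0.063,0],"roll":0},{"claw":0,"dp":[0.008,-0.063,0],"roll":0},{"claw":0,"dp":[0.008,-0.063,-0.008],"roll":0},{"claw":0,"dp":[0.008,-0.063,-0.015],"roll":0},{"claw":0,"dp":[0.008,-0.063,-0.02],"roll":0},{"claw":0,"dp":[0.008,-0.063,-0.023],"roll":0},{"claw":0,"dp":[0.008,-0.063,-0.023],"roll":0}]'

```text
clock: 22.8
ee_pos: [0.5156, -0.084, 0.1177]
tcp_rot: [-2.634, 1.712, 0.001]
wrist_force: [-1.8, 1.5, 3.3]
gripper_width: 0.0313
```

```bash
python3 ft.py
```

```text
[ 0.5156 -0.084   0.1177] [-1.8  1.5  3.3] [0.506 0.312 0.135] rx -0.0022 ry 0.0743
```

step_arm --increments '[{"claw":0,"dp":[0,0.003,0],"roll":0},{"claw":0,"dp":[0,0.003,-0.003],"roll":0},{"claw":0,"dp":[0,0.003,-0.006],"roll":0},{"claw":0,"dp":[0,0.003,-0.006],"roll":0}]'

```text
clock: 23.2
ee_pos: [0.5156, -0.0829, 0.115]
tcp_rot: [-2.634, 1.712, 0.001]
wrist_force: [-1.0, 1.7, 2.9]
gripper_width: 0.0311
```

```bash
python3 ft.py
```

```text
[ 0.5156 -0.0829  0.115 ] [-1.   1.7  2.9] [ 0.451  0.311 -0.027] rx -0.0499 ry 0.0575
```

step_arm --increments '[{"claw":0,"dp":[0,0.002,-0.003],"roll":0},{"claw":0,"dp":[0,0.002,-0.006],"roll":0},{"claw":0,"dp":[0,0.002,-0.006],"roll":0}]'

```text
clock: 23.5
ee_pos: [0.5156, -0.0822, 0.1128]
tcp_rot: [-2.634, 1.712, 0.0]
wrist_force: [-0.8, 3.0, 4.2]
gripper_width: 0.0311
```

```bash
python3 ft.py
```

```text
[ 0.5156 -0.0822  0.1128] [-0.8  3.   4.2] [0.409 0.33  0.034] rx -0.0456 ry -0.0236
```

step_arm --increments '[{"claw":0,"dp":[0,0.003,-0.003],"roll":0},{"claw":0,"dp":[0,0.003,-0.006],"roll":0},{"claw":0,"dp":[0,0.003,-0.01],"roll":0},{"claw":0,"dp":[0,0.003,-0.01],"roll":0}]'

```text
clock: 23.9
ee_pos: [0.5163, -0.0814, 0.1091]
tcp_rot: [-2.634, 1.712, -0.003]
wrist_force: [1.3, 0.6, 2.5]
gripper_width: 0.031
```

```bash
python3 ft.py
```

```text
[ 0.5163 -0.0814  0.1091] [1.3 0.6 2.5] [0.124 0.007 0.044] rx -0.0931 ry 0.0056
```

step_arm --increments '[{"claw":0,"dp":[0,0,-0.005],"roll":0},{"claw":0,"dp":[0,0,-0.01],"roll":0},{"claw":0,"dp":[0,0,-0.014],"roll":0},{"claw":0,"dp":[0,0,-0.014],"roll":0}]'

```text
clock: 24.3
ee_pos: [0.5147, -0.0813, 0.1023]
tcp_rot: [2.633, -1.712, -0.003]
wrist_force: [-3.7, -0.7, -0.7]
gripper_width: 0.0312
```

```bash
python3 ft.py; python3 shot.py 9; python3 rel.py 9 .035
```

```text
[ 0.5147 -0.0813  0.1023] [-3.7 -0.7 -0.7] [-0.147  0.217  0.028] rx -0.5840 ry 0.0492
24.3 [ 0.5147 -0.0813  0.1023] [-3.7 -0.7 -0.7] 0.031173904021086107
[ 0.5147628  -0.08125254  0.10238825] 0.06738825351370252 [ 0.50669978 -0.07666355] [ 0.51425421 -0.08252259] move [ 0.00755443 -0.00585904] 1.9078269889670207 0.36031766942311216
```

View pics/cside9.png

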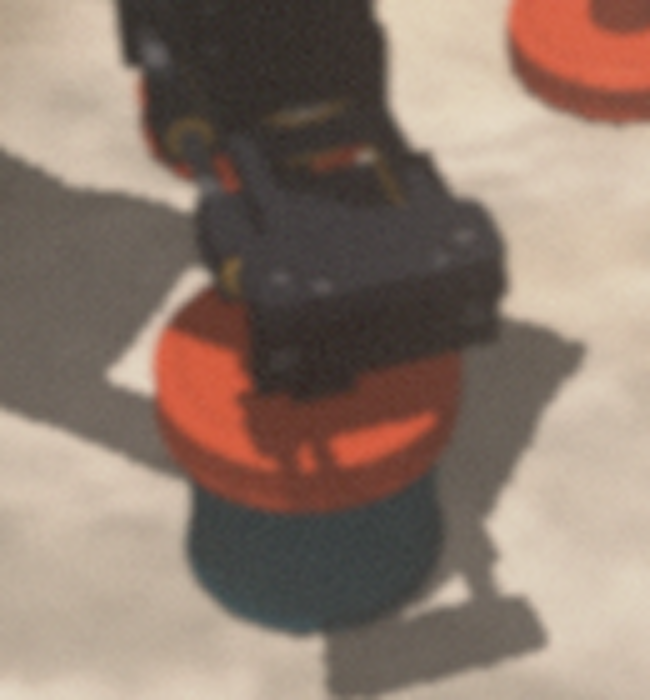

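step_arm --increments '[{"claw":0,"dp":[0,0,-0.004],"roll":0},{"claw":0,"dp":[0,0,-0.008],"roll":0},{"claw":0,"dp":[0,0,-0.008],"roll":0}]'

```text
clock: 24.7
ee_pos: [0.5149, -0.0813, 0.1015]
tcp_rot: [2.633, -1.711, -0.003]
wrist_force: [-12.1, 1.3, 16.0]
gripper_width: 0.031
```

```bash
python3 ft.py
```

```text
[ 0.5149 -0.0813  0.1015] [-12.1   1.3  16. ] [0.218 1.869 0.122] rx 0.0118 ry -0.0001
```

step_arm --increments '[{"claw":0,"dp":[0.001,0,0.005],"roll":0},{"claw":0.7,"dp":[0.001,0,0.005],"roll":0},{"claw":0.7,"dp":[0.001,0,0.005],"roll":0},{"claw":0.7,"dp":[0.001,0,0.005],"roll":0},{"claw":0.7,"dp":[0,0,0.1],"roll":0},{"claw":0.7,"dp":[0,0,0.2],"roll":0},{"claw":0.7,"dp":[0,0,0.3],"roll":0},{"claw":0.7,"dp":[0,-0.2,0.3],"roll":0},{"claw":0.7,"dp":[-0.1,-0.4,0.3],"roll":0},{"claw":0.7,"dp":[-0.2,-0.6,0.3],"roll":0}]'

```text
clock: 25.7
ee_pos: [0.4788, -0.2254, 0.2207]
tcp_rot: [-2.635, 1.71, -0.004]
wrist_force: [0.6, -0.5, -1.1]
gripper_width: 0.061
```

step_arm --increments '[{"claw":0.7,"dp":[-0.3,-0.6,0],"roll":0},{"claw":0.7,"dp":[-0.3,-0.6,0],"roll":0},{"claw":0.7,"dp":[-0.3,-0.6,0],"roll":0},{"claw":0.7,"dp":[-0.3,-0.6,0],"roll":0},{"claw":0.7,"dp":[-0.3,-0.6,0],"roll":0},{"claw":0.7,"dp":[-0.3,-0.6,0],"roll":0}]'

```text
clock: 26.3
ee_pos: [0.356, -0.4679, 0.22]
tcp_rot: [2.629, -1.716, 0.001]
wrist_force: [0.4, -0.3, 0.2]
gripper_width: 0.0609
```

```bash
python3 shot.py 10; python3 - <<'E'
from e import *
n="side"
for n,b in(("side",(170,130,330,320)),("top",(200,160,400,280))):
    im=cv2.imread(f"pics/{n}10.png")[:,:,::-1].copy()
    for z in(.067,.08):
        r=edgefit(n,im,LID[:3],.515,-.082,z,lambda a:1); print(n,z,r[:3])
    x,y=r[0]; X=(.5145,-.082) if n=="side" else (.5175,-.083)
    big(im,n,*b,4,f"pics/c{n}10.png",[circ(*X,.067,.052),circ(*X,.089,.052),circ(*X,.117,.016)])
E
```

```text
26.3 [ 0.356  -0.4679  0.22  ] [ 0.4 -0.3  0.2] 0.060908343878050684
side 0.067 (array([ 0.51430608, -0.08227463]), 88, np.float64(0.2834825362567415))
side 0.08 (array([ 0.51693068, -0.09726594]), 90, np.float64(0.5461764932036366))
top 0.067 (array([ 0.51912613, -0.07740532]), 82, np.float64(1.4558980271561404))
top 0.08 (array([ 0.51719847, -0.07499314]), 83, np.float64(1.4051889581339054))
```

View pics/cside10.png

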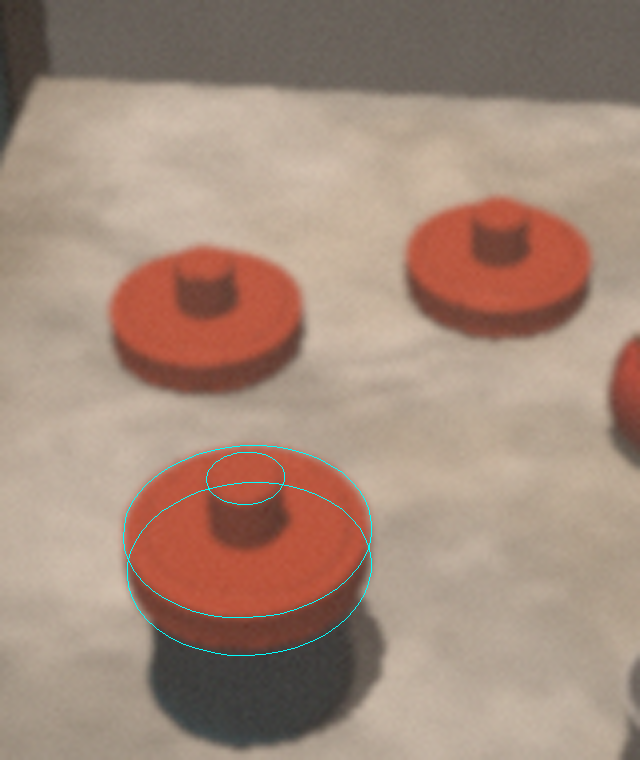

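View pics/top10.png

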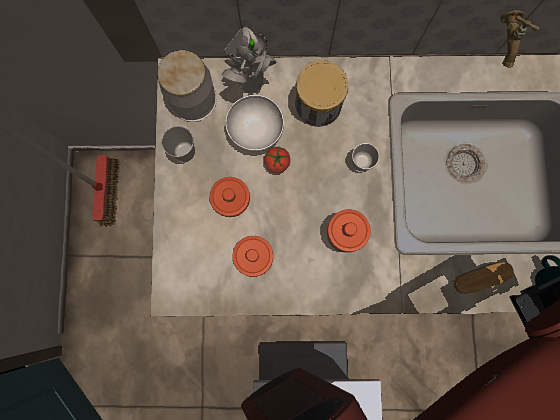

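step_arm --increments '[{"claw":0.7,"dp":[0,0,0],"roll":0},{"claw":0.7,"dp":[0,0,0],"roll":0},{"claw":0.7,"dp":[0,0,0],"roll":0}]'

```text
clock: 26.7
ee_pos: [0.3595, -0.4626, 0.22]
tcp_rot: [-2.635, 1.71, -0.0]
wrist_force: [0.4, -0.4, 0.5]
gripper_width: 0.0606
```

```bash
python3 -c "
from cell import ctrl
print(ctrl.sign_off())"
```

```text
the job is handed in; nothing more can be done
None
```

The tub is closed. The first two lids stayed on the rim at about 84 mm however I pressed them, so I set each back flat where it had been. The third went past the catches, and I handed the job in at about 27 s.

**Seating:** The third lid stopped about 67 mm above the tub's underside and held there under a 16 N push. I then opened the gripper and moved the arm clear.

**Final checks:** In the side picture the seated lid matches its outline at 67 mm, centred within about 0.3 mm of the tub. The other two lids look flat with knobs up. The tomato, steel cup and steel glass stand at the same spots as at the start in the top picture.

**What disagreed:**
- **Camera offset:** The two cameras differed by 3–5 mm in absolute position, so I centred each lid using the side camera and the contact forces.
- **Top-view fit:** The fit of the seated lid in the top picture was poor and about 5 mm off. I put this down to shadow and did not rely on it.
- **Snap force:** My readings between steps never showed a clear 6–15 N snap. The seating rests on the measured height, the firm stop and the side picture.

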